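# Vent the spray pressure pot through its locked bleed valve

## Robot

A 6-joint arm with a two-finger parallel gripper is mounted at the origin on the work surface. World frame = base frame: x ahead of the robot, y to its left, z up, the work surface at z = 0. Lengths are in mm, angles in degrees, forces in N, time in s.
With the tool pointing down it reaches from about 350 to 850 mm from the base axis. Payload 8.1 kg.
Tool frame: the origin (TCP) lies at the centre of the arm's flange, where the gripper is bolted on; the fingertips stand 173 mm ahead of it and the grasp point (between the pads) lies 155 mm ahead of it; z points along the fingers, y is the line along which they close (so a half turn about z gives the same grasp; the last joint's range is limited). The gripper opens to 85 mm and grips with 20 to 120 N. Pads are 22 mm wide; open, the fingers measure 114 mm over their backs; the gripper's body (76 mm by 85 mm) begins 54 mm behind the grasp point. The pads swing forward as they close: fully open they stand 13 mm farther back than shut.
Start: joints at [-80.638, 7.471, 85.268, -0, 87.261, -4.893], TCP at [147.765, -581.526, 404.692] pointing down, gripper open.
Joint ranges: [-169.43, 169.43], [-51.17, 129.36], [1.28, 143.12], [-76.62, 256.62], [0, 156.53], [-152.29, 152.29]. Speed limits (degrees/s): [136.94, 136.94, 159.86, 180, 180, 180].

## Interface

Orientations are given as [roll, pitch, yaw] about the fixed x, y, z axes, in that order (R = Rz(yaw) Ry(pitch) Rx(roll)).
In Python, from bench import * gives the robot as it stands.
- The arm moves only by the shell command python3 -m jog 'ROWS' [FORCE]. ROWS is text: rows parted by semicolons, each of 7 numbers parted by spaces: the shift along the tool's x, y, z scaled (see below), then the turn, a rotation vector about the tool's x, y, z scaled (see below), then the closure, from -1 (fully open) to 1 (shut). In form: tx ty tz wx wy wz hand; .... A call has 1 to 5 rows; each row shifts and turns the commanded pose from where the row before left it, along the tool's axes as they then stand; what a row does not reach is not made up. The controller multiplies each number of a shift by 0.1 m and each number of a turn by 60 degrees. A row lasts 1/8 s, in which the tool goes at most 62.5 mm and 10.7 degrees, less where a joint would pass 70% of its speed; a pose out of reach is approached as far as the arm can. A call with a number of a shift or a turn outside -1 to 1 is refused whole. A call with a gripper value outside its range is refused whole. The fingers move at their own pace and stop on an object; FORCE is the grip in N (left out, the last holds). Time passes only in rows, so rows that do not move let the fingers close. It gives the time, the measured TCP pose, the force, the opening and the grip force at its end, in the units of the state.
- sense(): the state, without advancing time (a new reading comes with each control period).
- snapshot(name): name is "side" or "top" or "wrist"; returns a dict with "img" (384x512x3 uint8, red, green, blue), "fx", "fy", "cx", "cy" (pixels), "extrinsics" (4x4, takes a point from camera to world coordinates). Camera axes: x right, y down, z forward; pixel columns grow to the right and rows downward; lengths in mm; the calibration is good to about 2 mm. A picture is of the moment at which its call begins. There is no depth.
- hand_in(): hands the job in; it is judged then, once.
The state is a dict: "time": time; "joint_pos": joint angles; "qd": joint speeds; "joint_efforts": joint torques, N m; "tool_pos": TCP position; "tcp_rot": TCP orientation; "ft_force": force on the tool from outside, world axes, zero at the start; "wrist_torque": the same for the moment, N m; "finger_gap": finger opening in mm; "grip_force": force on a finger pad.
Only numpy, scipy, OpenCV 4.12 (cv2) and the standard library are available. Lean on these libraries where they do the work, as an engineer would, in place of code of your own. Each camera call takes 0.05 s, during which the arm holds its last target. There are 200 camera calls.

## Task

The spray pot has to be let down before it is opened: unscrew the small knurled brass lock nut on top of its bleed valve (anticlockwise seen from above) all the way to its end stop and let go of it. Then gently press the freed red-tipped valve pin down, hold it fully down for at least one second, and let it spring back up. Do not lean hard on the pin, and leave the paint tin, the glass jar and the sanding block where they stand.

Things in the scene. Friction and masses are not known exactly. Their poses are not given: they have to be found in the camera images.
- pot: spray pressure pot, fixed to the bench: upright aluminium cylinder 120 mm across with a red lid 136 mm across, lid top 148 mm up; four steel clamps at the rim (out to 80 mm from the axis, up to 145 mm high) and a gauge on its -x side (out to 95 mm from the axis, lower than the lid). Origin: centre of its underside; z up.
- boss (a point): centre of the top of the dark boss (26 mm across, 17 mm high) in the middle of the lid, 165 mm above the pot's underside. The valve stands upright on this axis: a 9 mm brass stem rises from the boss and carries nut and pin. It is screwed in differently each time: the nut's underside, screwed down, is 14 to 30 mm above this point (not known more closely; pin and nut go with it).
- nut (a joint): angle (rad) of the knurled brass lock nut, 14 mm across, 10 mm high: 0 = screwed down (the start), growing as unscrewed anticlockwise from above, end stop at 2.8 rad (160 degrees); needs more than one grasp. Drag about 0.06 N m; stays where left. It climbs the pin 2.5 mm per rad (7 mm in all): a grip on it should rise with it, or it slips along the nut.
- pin (a joint): how far the sprung pin is pressed (m): 0 up, 0.0055 fully down on a hard stop. 5 mm across, flat red tip 6 mm across, 25 mm above the nut's screwed-down underside (15 mm above the nut's top at the start, 8 mm once it is backed off). Locked until the nut is backed off more than about 2.1 rad. Free, it takes about 2 N to start, 6 N fully down. Over 15 N bends it.
- tin: bystander: closed steel paint tin with a grey band, 80 mm across, 85 mm high, loose. Origin: centre of its underside.
- jar: bystander: amber glass jar with a green cap, 60 mm across, 80 mm high, loose. Origin: centre of its underside.
- sander: bystander: sanding block, cork base 65 x 100 mm and wooden grip, 38 mm high, loose. Origin: centre of its underside.

How it is judged:
By the outcome, as a careful person would: the job done as asked, in the order asked, and still so for the second after the job is handed in, with the robot touching nothing.
It also fails if it takes over 72 s, if anything falls off the work surface, if the arm or the gripper's body presses on something with over 40 N, if the wrist force passes 120 N, or if a joint passes its speed limit or range.

## Working session

There is one attempt and no reset: what is moved stays moved. The work goes in short steps, Python scripts to look and compute and a shell command to move; the robot and the scene stay as the last step left them, time stands still between calls to the robot, and variables do not carry over. Pictures are saved under pics/ and viewed, at most 10 in all, crops included, and the job is handed in when it is done.

```bash
mkdir -p pics
python3 - <<'E'
from bench import *
import cv2,numpy as np
ims=[]
for n in ["side","top"]:
    s=snapshot(n); cv2.imwrite(f"pics/{n}0.png",s["img"][:,:,::-1]); ims.append(s["img"][:,:,::-1])
    print(n,s["fx"],s["fy"],s["cx"],s["cy"],np.round(s["extrinsics"],3).tolist())
cv2.imwrite("pics/both.png",cv2.resize(np.vstack(ims),(800,600)) if 0 else np.vstack(ims)[:, :])
print(sense())
E
```

```text
side 470.8625638560742 470.8625638560742 251.6999890328727 180.0237646555059 [[-0.88, -0.263, 0.396, 238.502], [-0.475, 0.47, -0.744, 709.478], [0.01, -0.843, -0.538, 634.899], [0.0, 0.0, 0.0, 1.0]]
top 367.64034725391866 367.64034725391866 252.68195288214292 189.77337981752706 [[0.026, -0.984, 0.179, 448.706], [-1.0, -0.025, 0.008, 51.931], [-0.003, -0.179, -0.984, 945.422], [0.0, 0.0, 0.0, 1.0]]
{'time': 0.1, 'joint_pos': array([-8.06373052e+01,  7.50939927e+00,  8.53225431e+01, -8.36290636e-04,
        8.72639421e+01, -4.89181472e+00]), 'qd': array([ 0.00235916, -0.06311551, -0.24711214, -0.01707251, -0.01594127,
        0.01389239]), 'joint_efforts': array([ 2.64830793e-03, -5.70948565e+01, -5.01941335e+01, -5.21201787e-05,
        8.06678989e-03,  6.58590648e-05]), 'tool_pos': array([ 147.73449617, -581.30768923,  403.76827702]), 'tcp_rot': array([-1.79904394e+02, -7.34427740e-03,  1.42545440e+01]), 'ft_force': array([-0.44812028, -0.35406132, -0.06508803]), 'wrist_torque': array([-0.02292384,  0.05885835,  0.00750135]), 'grip_force': 0.0, 'finger_gap': 85.19721448524676}
```

View pics/side0.png

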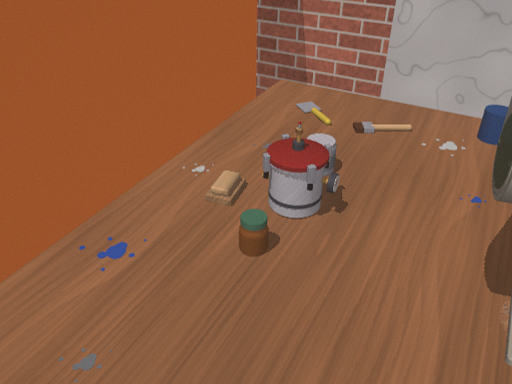

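View pics/top0.png

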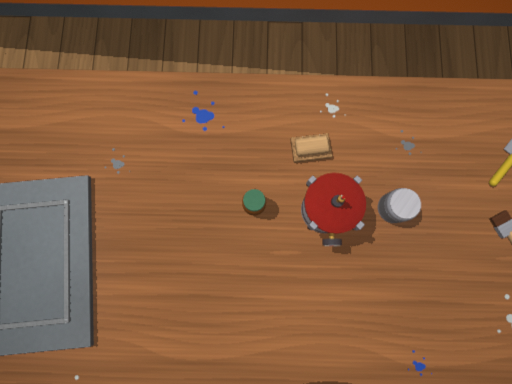

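The side view shows the valve tip near (299,124) and the top view shows it near (342,198). The jar, tin and sander stand around the pot. I'll zoom in on the valve in both.

Run:
```python
import cv2,numpy as np
a=cv2.imread("pics/side0.png")[115:165,270:330];b=cv2.imread("pics/top0.png")[175:225,310:370]
f=lambda i:cv2.resize(i,None,fx=6.6,fy=6.6,interpolation=cv2.INTER_CUBIC)
cv2.imwrite("pics/z0.png",np.hstack([f(a),f(b)]))
```

```text
(no output)
```

View pics/z0.png

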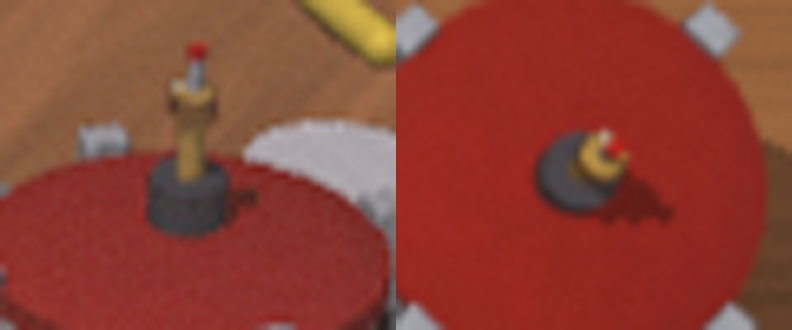

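Side crop: pin tip at about (300,122.3), nut at (299.2,129.7), boss top at (298.5,141). Top crop: tip at (343.5,197.4), nut at (341.2,198.8), boss top at (337.9,201). Next I triangulate.

```bash
cat > h.py <<'E'
import numpy as np
from scipy.optimize import least_squares
def proj(s,p):
    E=np.array(s["extrinsics"]);q=E[:3,:3].T@(np.asarray(p,float)-E[:3,3])
    return np.array([s["fx"]*q[0]/q[2]+s["cx"],s["fy"]*q[1]/q[2]+s["cy"]])
def tri(obs,x0=(450,-100,200)):
    r=least_squares(lambda p:np.concatenate([proj(s,p)-u for s,u in obs]),x0);return r.x,np.abs(r.fun).max()
E
python3 - <<'E'
from bench import *; from h import *
S=snapshot("side");T=snapshot("top")
for n,a,b in [("tip",(300,122.3),(343.5,197.4)),("nut",(299.2,129.7),(341.2,198.8)),("boss",(298.5,141.1),(337.9,201.1)),
 ("tincap",(320.5,141),(405,205)),("jar",(254,217),(254.5,200))]:
    print(n,tri([(S,a),(T,b)]))
# joint axis fit: x,y,boss height 165, nut underside d
def res(v):
    x,y,d=v;P=[(165,(298.5,141.1),(337.9,201.1)),(165+d+5,(299.2,129.7),(341.2,198.8)),(165+d+24.5,(300,122.3),(343.5,197.4))]
    return np.concatenate([np.r_[proj(S,(x,y,z))-a,proj(T,(x,y,z))-b] for z,a,b in P])
r=least_squares(res,(450,-100,20));print(r.x,np.round(r.fun,1))
E
```

```text
tip (array([ 571.07629885, -126.96800285,  208.07621868]), np.float64(0.29058179980455634))
nut (array([ 571.06830426, -126.16405562,  191.20523119]), np.float64(0.1565059263610351))
boss (array([ 570.30626287, -125.22333903,  164.73697292]), np.float64(0.09579437201830387))
tincap (array([ 579.6514753 , -302.55490887,   80.74405001]), np.float64(0.6119713400350975))
jar (array([581.36810705,  53.71914371,  76.33376478]), np.float64(0.20005424808934436))
[ 570.71389378 -125.90174863   20.43261866] [-0.1 -0.3  0.4 -0.1 -0.1  0.4 -0.2  0.4 -0.3 -0.6 -0.2  0.3]
```

```bash
python3 -m jog '0.5 -0.323 -0.03 0 0 0 -1; 0.5 -0.323 -0.03 0 0 0 -1; 0.5 -0.323 -0.03 0 0 0 0; 0.5 -0.323 -0.03 0 0 0 0; 0.5 -0.323 -0.03 0 0 0 0'; python3 -m jog '0.5 -0.323 -0.03 0 0 0 0; 0.5 -0.323 -0.03 0 0 0 0; 0.5 -0.323 -0.03 0 0 0 0;  0.5 -0.323 0 0 0 0 0; 0 0 0 0 0 0 0'
```

```text
time: 0.82
tool_pos: [351.2, -361.8, 419.7]
tcp_rot: [180.0, -0.0, 14.2]
ft_force: [1.1, -0.1, -0.1]
finger_gap: 42.8
grip_force: 0.0
time: 1.45
tool_pos: [514.3, -185.6, 428.4]
tcp_rot: [-179.9, -0.0, 14.6]
ft_force: [-0.5, -0.4, -0.6]
finger_gap: 42.3
grip_force: 0.0
```

```bash
python3 -m jog '0.35 -0.22 0 0 0 0 0; 0.34 -0.22 0 0 0 0 0; 0 0 0 0 0 0.15 0; 0 0 0 0 0 0.15 0; 0 0 0 0 0 0.1 0'; python3 -m jog '0 0 0 0 0 0 0; 0 0 0 0 0 0 0'
python3 - <<'E'
from bench import *; import cv2
from h import *
s=snapshot("wrist");cv2.imwrite("pics/w1.png",s["img"][:,:,::-1])
st=sense();print(st["tool_pos"],st["tcp_rot"],st["joint_pos"],s["fx"],np.round(s["extrinsics"],3).tolist())
for z in (165,190,210): print(z,proj(s,(570.7,-126,z)))
E
```

```text
time: 2.08
tool_pos: [568.0, -130.0, 428.4]
tcp_rot: [180.0, 0.0, -10.0]
ft_force: [-0.3, -0.8, 0.5]
finger_gap: 42.6
grip_force: 0.0
time: 2.33
tool_pos: [568.1, -129.8, 428.6]
tcp_rot: [180.0, 0.0, -9.6]
ft_force: [0.0, -0.0, -0.6]
finger_gap: 42.8
grip_force: 0.0
[ 568.18357893 -129.69934041  428.66471958] [ 1.79996773e+02  7.75068773e-03 -9.65798632e+00] [-1.78972174e+01  4.30234288e+00  8.61632777e+01 -4.30407111e-03
  8.95415878e+01  8.17608034e+01] 295.388345241386 [[-0.168, -0.95, -0.264, 635.721], [-0.986, 0.161, 0.046, -141.148], [-0.001, 0.268, -0.963, 398.059], [0.0, 0.0, 0.0, 1.0]]
165 [253.71534502 195.48379466]
190 [253.17242852 204.78336597]
210 [252.64350491 213.84325446]
```

View pics/w1.png

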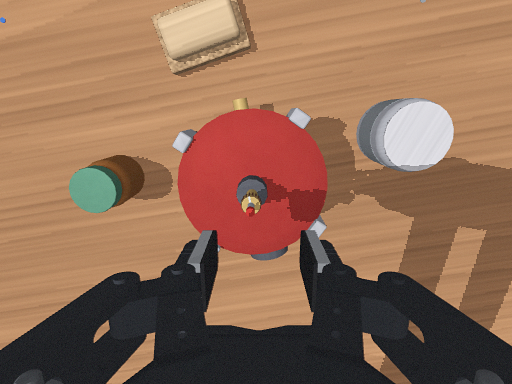

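The wrist view shows the valve at about (251,205) between the fingers, close to prediction. I'll zoom in and do a joint fit.

Run:
```python
import cv2
a=cv2.imread("pics/w1.png")[170:225,225:285]
cv2.imwrite("pics/z1.png",cv2.resize(a,None,fx=10,fy=10,interpolation=cv2.INTER_CUBIC))
```

```text
(no output)
```

View pics/z1.png

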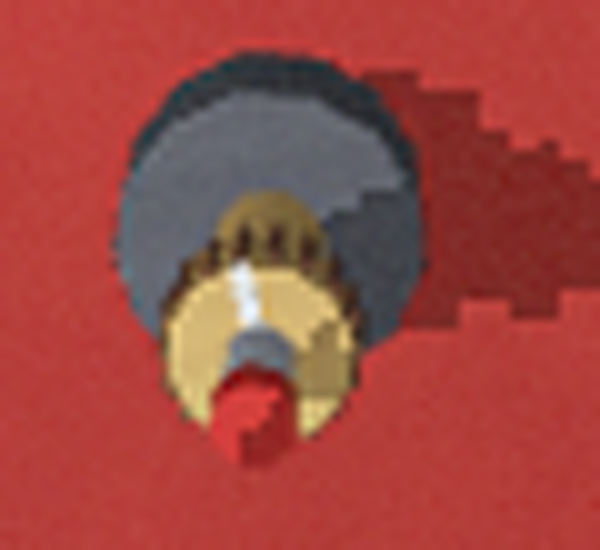

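```bash
python3 -m jog '0.025 -0.049 0.2 0 0 0 0; 0 0 0.3 0 0 0 0; 0 0 0.2 0 0 0 0.2; 0 0 0.11 0 0 0 0.3; 0 0 0 0 0 0 0.4' 30; python3 -m jog '0 0 0 0 0 0 0.45;0 0 0 0 0 0 0.45'
python3 - <<'E'
from bench import *; import cv2
from h import *
s=snapshot("wrist");cv2.imwrite("pics/w2.png",s["img"][:,:,::-1])
E
```

```text
time: 3.0
tool_pos: [571.4, -124.8, 346.6]
tcp_rot: [-180.0, 0.1, -9.7]
ft_force: [-0.2, -0.6, 0.3]
finger_gap: 25.6
grip_force: 0.0
time: 3.25
tool_pos: [572.0, -125.1, 349.0]
tcp_rot: [180.0, -0.1, -9.7]
ft_force: [0.8, -0.3, 0.1]
finger_gap: 23.4
grip_force: 0.0
```

View pics/w2.png

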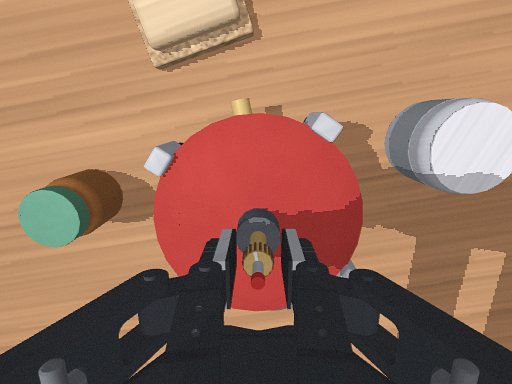

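The nut is at about (258,255), midway between the pads (inner edges near 234 and 286). I'll close on it.

```bash
python3 -m jog '0 0 0 0 0 0 0.7; 0 0 0 0 0 0 0.9; 0 0 0 0 0 0 0.9; 0 0 0 0 0 0 0.9' 30; python3 -c "
from bench import *
s=sense();print(s['ft_force'],s['wrist_torque'],s['tool_pos'])"
```

```text
time: 3.8
tool_pos: [571.9, -124.8, 348.3]
tcp_rot: [-180.0, -0.1, -9.7]
ft_force: [1.0, 2.8, 4.7]
finger_gap: 12.4
grip_force: 29.3
[1.04299355 2.84967768 4.72601346] [ 0.4669777  -0.21144242 -0.08311457] [ 571.9165611  -124.80043386  348.28967325]
```

```bash
python3 -m jog '0 0 -0.002 0 0 -0.1 0.9; 0 0 -0.003 0 0 -0.1 0.9; 0 0 -0.003 0 0 -0.1 0.9; 0 0 -0.003 0 0 -0.1 0.9; 0 0 -0.002 0 0 -0.1 0.9'; python3 -c "
from bench import *
s=sense();print(s['ft_force'],s['wrist_torque'],s['tool_pos'])"
```

```text
time: 4.42
tool_pos: [571.9, -124.6, 349.5]
tcp_rot: [-180.0, -0.1, 20.5]
ft_force: [1.0, 4.5, 5.9]
finger_gap: 12.2
grip_force: 29.4
[1.03469489 4.54256958 5.91447262] [ 0.63106743 -0.19530287 -0.10089523] [ 571.90276588 -124.63449654  349.5337001 ]
```

```bash
python3 -m jog '0.002 -0.005 -0.006 0 0 -0.1 0.9; 0 0 -0.004 0 0 -0.15 0.9; 0 0 -0.004 0 0 -0.15 0.9; 0 0 -0.004 0 0 -0.15 0.9; 0 0 -0.004 0 0 -0.15 0.9'; python3 -c "
from bench import *
s=sense();print(s['ft_force'],s['wrist_torque'],s['tool_pos'])"
python3 - <<'E'
from bench import *; import cv2
s=snapshot("wrist");cv2.imwrite("pics/w3.png",cv2.resize(s["img"][180:310,170:350,::-1],None,fx=4,fy=4))
E
```

```text
time: 5.05
tool_pos: [571.8, -124.3, 351.5]
tcp_rot: [180.0, -0.0, 62.6]
ft_force: [0.9, 3.0, 4.7]
finger_gap: 12.6
grip_force: 29.3
[0.85934999 3.00189095 4.66160204] [ 0.41590657 -0.15492631 -0.05000163] [ 571.79082701 -124.26975818  351.46341979]
```

View pics/w3.png

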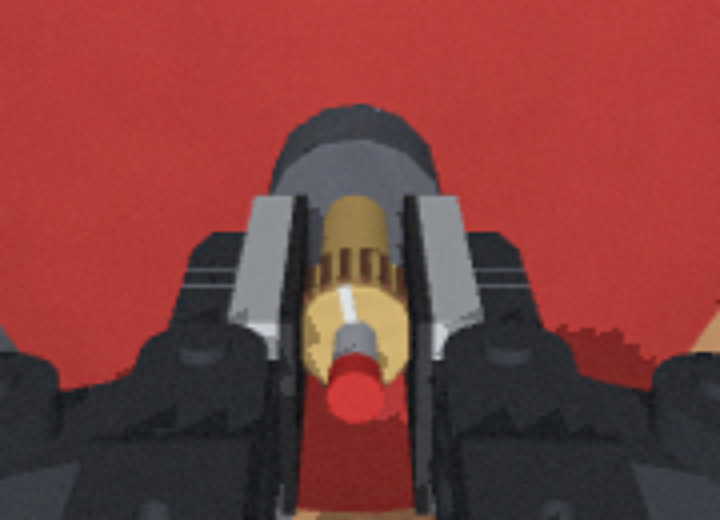

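The grip holds the nut centred, and the white mark has turned with the gripper: about 72° done, no slip. I'll carry on.

```bash
python3 -m jog '0 0 -0.004 0 0 -0.15 0.9; 0 0 -0.004 0 0 -0.15 0.9; 0 0 -0.004 0 0 -0.15 0.9; 0 0 -0.004 0 0 -0.15 0.9; 0 0 -0.004 0 0 -0.15 0.9';  python3 -c "
from bench import *
s=sense();print(s['ft_force'],s['wrist_torque'],s['tool_pos'],s['joint_pos'])"; python3 -m jog '0 0 -0.004 0 0 -0.15 0.9; 0 0 -0.004 0 0 -0.15 0.9; 0 0 -0.004 0 0 -0.15 0.9; 0 0 -0.004 0 0 -0.12 0.9; 0 0 0 0 0 -0.05 0.9'; python3 -c "
from bench import *
s=sense();print(s['ft_force'],s['wrist_torque'],s['tool_pos'])"
```

```text
time: 5.72
tool_pos: [571.6, -124.3, 353.3]
tcp_rot: [-180.0, -0.0, 107.4]
ft_force: [-1.9, 2.6, 4.1]
finger_gap: 11.9
grip_force: 29.4
[-1.88656458  2.59755334  4.0600422 ] [ 0.44219797  0.14437996 -0.06479652] [ 571.58209332 -124.27695514  353.33605999] [-1.72909292e+01  6.81421601e+00  9.13810642e+01  8.20777643e-03
  8.18264072e+01 -3.46865086e+01]
time: 6.35
tool_pos: [571.4, -124.4, 354.9]
tcp_rot: [-180.0, -0.0, 144.5]
ft_force: [-2.6, 2.4, 5.8]
finger_gap: 12.1
grip_force: 29.4
[-2.61435391  2.39946728  5.83570165] [ 0.3600579   0.39388377 -0.04808733] [ 571.43870194 -124.3993656   354.88152641]
```

```bash
python3 -m jog '0 0 -0.002 0 0 -0.06 0.9; 0 0 -0.002 0 0 -0.05 0.9; 0 0 0 0 0 0 0.9'; python3 -c "
from bench import *
s=sense();print(s['ft_force'],s['wrist_torque'],s['tool_pos'])"; python3 -m jog '0 0 -0.001 0 0 -0.06 0.9; 0 0 0 0 0 -0.05 0.9; 0 0 0 0 0 0 0.9'
python3 - <<'E'
from bench import *; import cv2
s=sense();print(s['ft_force'],s['wrist_torque'],s['tool_pos'])
s=snapshot("wrist");cv2.imwrite("pics/w4.png",cv2.resize(s["img"][180:310,170:350,::-1],None,fx=4,fy=4))
E
```

```text
time: 6.72
tool_pos: [571.4, -124.4, 355.2]
tcp_rot: [-180.0, -0.0, 150.9]
ft_force: [-3.4, 2.0, 5.0]
finger_gap: 12.2
grip_force: 29.4
[-3.38862833  1.98569319  5.03411248] [ 0.30810318  0.38531686 -0.04887872] [ 571.43037399 -124.44410167  355.2237574 ]
time: 7.1
tool_pos: [571.8, -124.7, 355.4]
tcp_rot: [-180.0, 0.0, 157.5]
ft_force: [1.3, -1.2, 3.6]
finger_gap: 12.1
grip_force: 29.3
[ 1.34647354 -1.15987842  3.58851573] [-0.01257316 -0.3536865  -0.02367246] [ 571.81300344 -124.65709331  355.37070742]
```

View pics/w4.png

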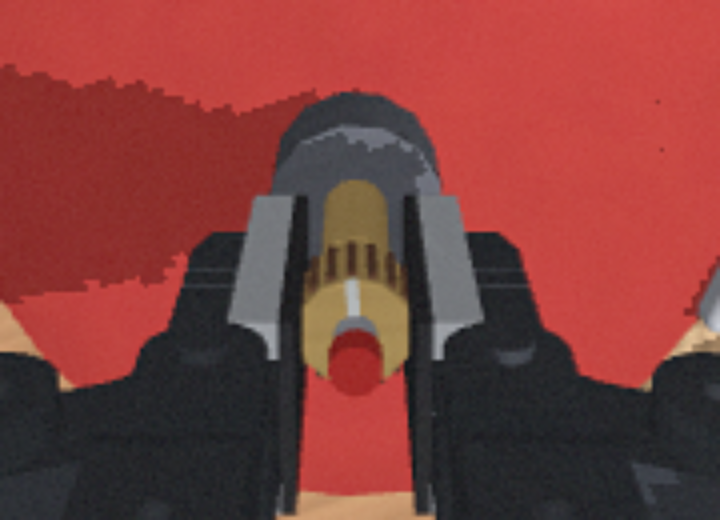

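The white mark lags the gripper by about 7°. That matches the 167° turned against a 160° stop. I'll check with a firmer grip.

```bash
python3 -m jog '0 0 0 0 0 0 0.9; 0 0 0 0 0 0 0.9' 60; python3 -c "
from bench import *
s=sense();print(s['ft_force'],s['wrist_torque'])"; python3 -m jog '0 0 0 0 0 -0.04 0.9;0 0 0 0 0 0 0.9'
python3 - <<'E'
from bench import *
s=sense();print(s['ft_force'],s['wrist_torque'],s['tool_pos'],s['tcp_rot'])
E
```

```text
time: 7.4
tool_pos: [571.8, -124.6, 355.5]
tcp_rot: [-180.0, 0.0, 157.6]
ft_force: [2.8, -1.2, 3.6]
finger_gap: 10.8
grip_force: 58.4
[ 2.82110012 -1.15593006  3.64456154] [-0.25241908 -0.47783847 -0.15567873]
time: 7.65
tool_pos: [571.8, -124.6, 355.5]
tcp_rot: [-180.0, 0.0, 160.0]
ft_force: [2.4, -2.1, 3.2]
finger_gap: 11.0
grip_force: 58.5
[ 2.44725532 -2.10669868  3.15965195] [-0.3021938  -0.49844761 -0.13071615] [ 571.81439266 -124.60725083  355.47474518] [-1.79987241e+02  4.50174867e-02  1.60002589e+02]
```

```bash
python3 -m jog '0 0 0 0 0 0 0.3; 0 0 0 0 0 0 0.1; 0 0 0 0 0 0 0.1; 0 0 -0.2 0 0 0 0.1; 0 0 -0.3 0 0 0 0.3' 40; python3 -m jog '0 0 0 0 0 0 1; 0 0 0 0 0 0 1; 0 0 0 0 0 0 1; 0 0 0 0 0 0 1; 0 0 0 0 0 0 1' 40
python3 - <<'E'
from bench import *; import cv2
s=sense();print(s['ft_force'],s['wrist_torque'],s['tool_pos'])
s=snapshot("wrist");a=cv2.resize(s["img"][180:310,170:350,::-1],None,fx=4,fy=4)[:,:,:]
cv2.imwrite("pics/w5.png",a)
E
```

```text
time: 8.28
tool_pos: [571.4, -124.3, 406.0]
tcp_rot: [-180.0, -0.1, 160.1]
ft_force: [0.2, 0.2, 1.5]
finger_gap: 30.2
grip_force: 0.0
time: 8.9
tool_pos: [571.6, -124.4, 404.7]
tcp_rot: [-180.0, -0.1, 160.1]
ft_force: [-0.4, -0.4, 0.3]
finger_gap: -0.0
grip_force: 0.0
[-0.41041215 -0.42935976  0.28022776] [ 0.02144534 -0.01518509  0.00858251] [ 571.5731803  -124.36367868  404.72700356]
```

View pics/w5.png

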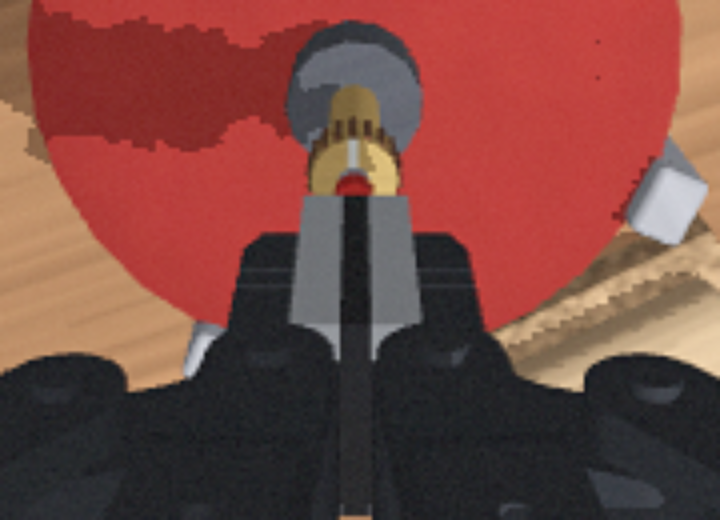

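The released nut's mark points straight up in the picture, so the nut is at its stop. The shut fingertips are centred over the pin. Now a guarded descent.

```bash
python3 -m jog '0 0 0.1 0 0 0 1; 0 0 0.06 0 0 0 1; 0 0 0.02 0 0 0 1; 0 0 0 0 0 0 1'; python3 -m jog '0 0 0.01 0 0 0 1; 0 0 0 0 0 0 1';python3 -m jog '0 0 0.01 0 0 0 1; 0 0 0 0 0 0 1'
```

```text
time: 9.45
tool_pos: [571.6, -124.4, 387.0]
tcp_rot: [-180.0, -0.0, 160.1]
ft_force: [0.4, -0.3, 0.5]
finger_gap: -0.0
grip_force: 0.0
time: 9.7
tool_pos: [571.7, -124.4, 386.5]
tcp_rot: [180.0, 0.0, 160.1]
ft_force: [0.4, 0.4, -0.1]
finger_gap: -0.0
grip_force: 0.0
time: 9.95
tool_pos: [571.6, -124.4, 385.2]
tcp_rot: [-180.0, -0.0, 160.1]
ft_force: [0.1, -0.4, -0.6]
finger_gap: 0.3
grip_force: 0.0
```

```bash
for i in 1; do python3 -m jog '0 0 0.01 0 0 0 1; 0 0 0 0 0 0 1'; python3 -m jog '0 0 0.01 0 0 0 1; 0 0 0 0 0 0 1'; done
```

```text
time: 10.2
tool_pos: [571.6, -124.4, 384.1]
tcp_rot: [-180.0, -0.0, 160.1]
ft_force: [-0.4, 0.5, 0.1]
finger_gap: -0.2
grip_force: 0.0
time: 10.45
tool_pos: [571.7, -124.4, 383.5]
tcp_rot: [180.0, 0.0, 160.1]
ft_force: [-0.4, 0.4, 1.4]
finger_gap: 0.3
grip_force: 1.0
```

```bash
python3 -m jog '0 0 0.01 0 0 0 1; 0 0 0 0 0 0 1';  python3 -m jog '0 0 0.01 0 0 0 1; 0 0 0 0 0 0 1'
```

```text
time: 10.7
tool_pos: [571.7, -124.4, 382.5]
tcp_rot: [180.0, 0.0, 160.1]
ft_force: [-0.2, 0.1, 2.6]
finger_gap: -0.3
grip_force: 1.3
time: 10.95
tool_pos: [571.7, -124.4, 381.4]
tcp_rot: [180.0, 0.0, 160.1]
ft_force: [-1.3, 0.5, 3.1]
finger_gap: -0.1
grip_force: 1.7
```

```bash
python3 -m jog '0 0 0.01 0 0 0 1; 0 0 0.01 0 0 0 1; 0 0 0 0 0 0 1';  python3 -m jog '0 0 0.005 0 0 0 1; 0 0 0 0 0 0 1';python3 -m jog '0 0 0.003 0 0 0 1; 0 0 0 0 0 0 1'
```

```text
time: 11.32
tool_pos: [571.7, -124.4, 379.4]
tcp_rot: [180.0, 0.0, 160.1]
ft_force: [-0.7, 0.6, 4.3]
finger_gap: 0.3
grip_force: 2.4
time: 11.58
tool_pos: [571.7, -124.4, 379.0]
tcp_rot: [-180.0, 0.0, 160.1]
ft_force: [-0.2, -0.3, 4.9]
finger_gap: -0.3
grip_force: 2.5
time: 11.82
tool_pos: [571.7, -124.4, 378.7]
tcp_rot: [180.0, 0.0, 160.1]
ft_force: [-1.1, -0.2, 5.7]
finger_gap: -0.1
grip_force: 2.6
```

```bash
python3 -m jog '0 0 0.003 0 0 0 1; 0 0 0 0 0 0 1';  python3 -m jog '0 0 0.003 0 0 0 1; 0 0 0 0 0 0 1'
```

```text
time: 12.08
tool_pos: [571.7, -124.4, 378.5]
tcp_rot: [180.0, 0.0, 160.1]
ft_force: [-0.9, 0.6, 6.3]
finger_gap: 0.4
grip_force: 2.7
time: 12.32
tool_pos: [571.7, -124.4, 378.2]
tcp_rot: [180.0, 0.0, 160.1]
ft_force: [-1.9, 0.2, 4.6]
finger_gap: -0.1
grip_force: 2.8
```

```bash
python3 -m jog '0 0 0.003 0 0 0 1; 0 0 0 0 0 0 1';  python3 -m jog '0 0 0.002 0 0 0 1; 0 0 0 0 0 0 1'
```

```text
time: 12.58
tool_pos: [571.7, -124.4, 378.0]
tcp_rot: [-180.0, 0.0, 160.1]
ft_force: [-1.6, 0.8, 6.5]
finger_gap: 0.2
grip_force: 3.2
time: 12.82
tool_pos: [571.7, -124.4, 378.0]
tcp_rot: [180.0, 0.0, 160.1]
ft_force: [-2.3, -0.1, 7.5]
finger_gap: -0.3
grip_force: 3.6
```

```bash
python3 -m jog '0 0 0.002 0 0 0 1; 0 0 0 0 0 0 1; 0 0 0 0 0 0 1; 0 0 0 0 0 0 1;0 0 0 0 0 0 1'; python3 -m jog '0 0 0 0 0 0 1; 0 0 0 0 0 0 1; 0 0 0 0 0 0 1; 0 0 0 0 0 0 1;0 0 0 0 0 0 1'
```

```text
time: 13.45
tool_pos: [571.7, -124.4, 378.0]
tcp_rot: [-180.0, 0.0, 160.1]
ft_force: [-1.6, -0.2, 7.5]
finger_gap: -0.1
grip_force: 4.0
time: 14.08
tool_pos: [571.7, -124.4, 378.0]
tcp_rot: [180.0, 0.0, 160.1]
ft_force: [-1.5, 0.3, 8.2]
finger_gap: -0.1
grip_force: 4.0
```

The position has stalled at 378.0 while the force rises to about 8 N, so this is the hard stop. I'll hold a little longer and lift.

```bash
python3 -m jog '0 0 0 0 0 0 1; 0 0 0 0 0 0 1; 0 0 0 0 0 0 1; 0 0 0 0 0 0 1;0 0 0 0 0 0 1'; python3 -m jog '0 0 -0.03 0 0 0 1; 0 0 -0.04 0 0 0 1; 0 0 -0.2 0 0 0 1; 0 0 -0.4 0 0 0 1;0 0 -0.4 0 0 0 1'; python3 -m jog '-0.4 0 0 0 0 0 1; -0.4 0 0 0 0 0 1;0 0 0 0 0 0 1;0 0 0 0 0 0 1'
python3 - <<'E'
from bench import *; import cv2, numpy as np
f=lambda i:cv2.resize(i,None,fx=6.6,fy=6.6,interpolation=cv2.INTER_CUBIC)
a=snapshot("side")["img"][115:165,270:330,::-1];b=cv2.imread("pics/side0.png")[115:165,270:330]
cv2.imwrite("pics/end.png",np.hstack([f(b),f(np.ascontiguousarray(a))]))
E
```

```text
time: 14.7
tool_pos: [571.7, -124.4, 378.0]
tcp_rot: [180.0, 0.0, 160.1]
ft_force: [-2.2, 0.6, 7.9]
finger_gap: -0.1
grip_force: 4.0
time: 15.32
tool_pos: [571.4, -124.3, 485.9]
tcp_rot: [-180.0, -0.0, 160.1]
ft_force: [0.3, -0.5, -0.6]
finger_gap: -0.3
grip_force: 0.0
time: 15.82
tool_pos: [646.7, -151.6, 484.4]
tcp_rot: [180.0, -0.0, 160.1]
ft_force: [1.0, 0.4, -0.7]
finger_gap: 0.0
grip_force: 0.0
```

View pics/end.png

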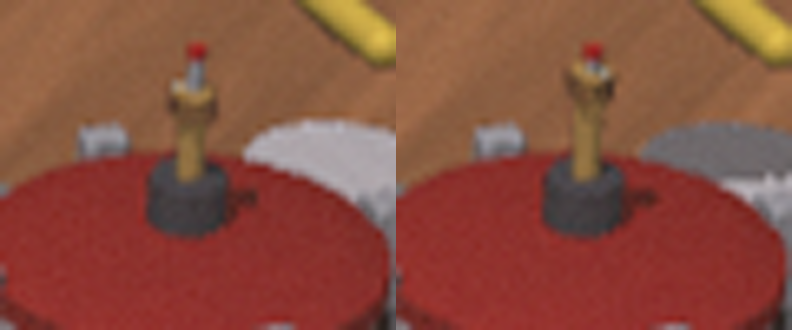

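The nut has climbed, the pin tip is back at its original height, and the other objects are where they were (the tin top is only in the arm's shadow). Handing in.

```bash
python3 -c "
from bench import *
print(hand_in())"
```

```text
the job is handed in; nothing more can be done
None
```

I unscrewed the lock nut to its end stop in a single grasp and released it, then held the pin fully down for about 1.9 s at roughly 8 N until it sprang back up. The arm never went near the tin, jar or sanding block, and the job is handed in; no verdict came back.

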